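Slide a thin slotted shim over the plate edge and fit it under a machine foot stud

TASK

The copper-coloured slotted shim lying flat on the green bench plate is too thin to pinch there: press lightly on it and slide it until a good 3 cm or more of its tab sticks out over the plate's front edge, then take it by the tab. Lay it flat on the blue machine foot with its slot round the stud, push it fully home so that the bottom of the slot meets the stud, square to the foot with the tab sticking out at the foot's front, and let go. Come down on the shim very slowly and press lightly, for it marks easily: never knock or press it against the plate or the foot with more than about 3.5 kg of force, do not scrape the plate with the gripper, do not drop the shim, and leave the other things where they are.

Things in the scene. Friction and masses are not known exactly. Their poses are not given: they have to be found in the camera images.
- plate: Heavy fixed bench plate, 150 x 150 mm, 70 mm high, oiled bare steel top, green sides, on the robot's left or right. Origin at the centre of its underside; x axis from its front edge (x = -75 mm, facing roughly to the robot) to its back. It does not give: a fingertip meeting the shim at 8 mm/s knocks with under 25 N, at 20 mm/s often with over 40 N. Pressing with 4 to 10 N is ample.
- plate_edge (a point): Middle of the plate's front top edge (75 mm before the plate's centre, 70 mm above the bench).
- shim: Loose copper-coloured slotted shim, 2 mm thick, about 90 g, flat on the plate. Origin on its underside. Along its x: body 76 mm wide from x = -30 to 30 mm; slot 18 mm wide, centred, open at x = 30, ending at x = -3; tab 34 mm wide from x = -30 to -80, pointing within 0.25 rad of the plate's front (-x). Centre of mass at x = -18. Slips easily on the oiled plate; fingertips grip it far better.
- shim_tab (a point): Middle of the tab's end on the shim's underside (x = -80 mm of the shim). At first over the plate; the shim tips off if this point goes more than about 60 mm out past the front edge.
- shim_slot (a point): Point on the shim's underside where the stud's axis stands when the slot's bottom touches the stud (x = +3 mm of the shim).
- foot: Fixed blue machine foot, a block 70 mm (x) by 90 mm (y), 45 mm high, with a 12 mm brass stud standing 28 mm out of the middle of its top; on the side opposite the plate. Origin at the centre of its underside; x axis from its front face (x = -35 mm, roughly towards the robot) to its back. A seated shim has its x axis along the foot's, tab out beyond the front face.
- stud (a point): Foot of the stud's axis, in the plane of the foot's top (45 mm above the bench).
- spray_can: Bystander: loose upright spray can, 52 mm diameter, 130 mm high, origin at the centre of its underside.
- screw_box: Bystander: loose red screw box 60 x 90 mm, 50 mm high, origin at the centre of its underside.
- spanner: Bystander: loose spanner, about 150 mm long, lying on the bench between the plate and the foot, nearer to the robot; origin near its middle.
There are look-alikes about, which are no part of the job. Of the things like the shim, leave any that is pink; of the rest the larger one is meant.

How it is judged:
By the outcome, as a careful person would: the job done as asked, in the order asked, and still so for the second after the job is handed in, with the robot touching nothing.
It also fails if it takes over 56 s, if anything falls off the work surface, if the arm or the gripper's body presses on something with over 40 N, if the wrist force passes 120 N, or if a joint passes its speed limit or range.

ROBOT

A 6-joint arm with a two-finger parallel gripper is mounted at the origin on the work surface. World frame = base frame: x ahead of the robot, y to its left, z up, the work surface at z = 0. Lengths are in m, angles in rad, forces in N, time in s.
With the tool pointing down it reaches from about 0.25 to 0.725 m from the base axis. Payload 4 kg.
Tool frame: the origin (TCP) lies midway between the tips of the shut fingers; the grasp point (between the pads) lies pinch_z behind it (pinch_z is the distance from the TCP to the grasp point, in m); z points along the fingers, y is the direction in which the jaws open and shut (so a half turn about z gives the same grasp; the last joint's range is limited). The gripper opens to 85 mm and grips with 20 to 120 N. Pads are 22 mm wide; open, the fingers measure 114 mm over their backs; the gripper's body (76 mm by 85 mm) begins 54 mm behind the grasp point. The pads swing forward as they close: fully open they stand 13 mm farther back than shut.
Start: joints at [1.211, 0.241, 0.005, 1.335, 0, 1.571], TCP at [0.176, 0.468, 0.231] pointing down, gripper open.
Joint ranges: [-2.72, 2.72], [-1.05, 1.87], [-1.09, 1.28], [-1.99, 2.15], [-1.42, 1.44], [-3.14, 3.14]. Speed limits (rad/s): [2.79, 2.79, 3.14, 3.14, 3.14, 3.14].

INTERFACE

Orientations are given as a unit quaternion [x, y, z, w].
In Python, from workcell import * gives the robot as it stands.
- The arm moves only by the tool move_arm, never from a script. Its argument "motion" is a list of rows, each a list of 3 entries, a list of its own where there are three numbers: the finger opening in mm, from 0 to 85.4, then the shift along the tool's x, y, z in units of 50 mm (1.0 is 50 mm), then the turn about the tool's z in units of 6 degrees (1.0 is 6 degrees). In form: [[claw, [dx, dy, dz], roll], ...]. A call has exactly 10 rows; each row is the pose to reach, as a shift and turn from the pose commanded when the call began, along the tool's axes at that moment; what a row does not reach only later rows make up. A row lasts 1/10 s, in which the tool goes at most 50 mm and 8.59 degrees, less where a joint would pass 70% of its speed; a pose out of reach is approached as far as the arm can. A call with a gripper value outside its range is refused whole. The fingers move at their own pace and stop on an object; the grip force is fixed at half the most. Time passes only in rows, so rows that repeat a pose let the fingers close, or fill a call up. It gives the time, the measured TCP pose, the force and the opening at its end, in the units of the state.
- get_obs(): the state, without advancing time (a new reading comes with each control period).
- camera(name): name is "scene" or "top" or "wrist"; returns a dict with "color" (420x560x3 uint8, red, green, blue), "fx", "fy", "cx", "cy" (pixels), "rvec" (rotation vector, rad) and "tvec" (3), from world to camera coordinates, as OpenCV has them; the wrist camera has in their place "mount" (4x4, takes a point from camera to tool coordinates, whose origin is the TCP and whose axes are the flange's). Camera axes: x right, y down, z forward; pixel columns grow to the right and rows downward; lengths in m; the calibration is good to about 2 mm. A picture is of the moment at which its call begins: read the wrist's pose just before it. There is no depth.
- job_done(): hands the job in, once; it reports no verdict.
The state is a dict: "clock": time; "joint_pos": joint angles; "joint_vel": joint speeds; "tau": joint torques, N m; "eef_pos": TCP position; "tool_rot": TCP orientation; "ft_force": force on the tool from outside, world axes, zero at the start; "ft_torque": the same for the moment, N m; "grip_width": finger opening in m.
Only numpy, scipy, OpenCV 4.12 (cv2) and the standard library are available. Lean on these libraries where they do the work, as an engineer would, in place of code of your own. Each camera call takes 0.05 s, during which the arm holds its last target.

## Working session

There is one attempt and no reset: what is moved stays moved. The work goes in short steps, Python scripts to look and compute and a tool call to move; the robot and the scene stay as the last step left them, time stands still between calls to the robot, and variables do not carry over. Pictures are saved under pics/ and viewed, and the job is handed in when it is done.

Besides the shell and the picture viewer there is one more tool, called by a JSON object that holds its "api" and its "payload", one argument or row to a line. move_arm: Moves the arm, as the interface text tells. Its arguments: {"type":"object","properties":{"motion":{"type":"array","items":{"type":"array"}}},"required":["motion"]}

```bash
mkdir -p pics; ls
python3 - <<'E'
from workcell import *
import cv2
o=get_obs(); print({k:(v if not hasattr(v,'tolist') else v.tolist()) for k,v in o.items()})
try: print(pinch_z)
except Exception as e: print(e)
for n in ["scene","top","wrist"]:
    c=camera(n); cv2.imwrite(f"pics/{n}0.png",c["color"][:,:,::-1]); print(n,{k:(v.tolist() if hasattr(v,'tolist') else v) for k,v in c.items() if k!="color"})
E
```

```text
pics
{'clock': 0.0, 'joint_pos': [1.2109845780291348, 0.24138463764024667, 0.0036892900654227254, 1.3351772044229153, 1.3070971784084232e-05, 1.5707788535837388], 'joint_vel': [0.0010865063420560902, -0.00010347979544047743, -0.00018846351364707037, -9.277793480775328e-05, -0.0003446880039123834, 0.000626114633352214], 'tau': [0.0006686280721623916, -37.23147511482239, 25.2409690618515, 0.017068079905584455, 9.076333071789122e-06, 1.1935283694697318e-06], 'eef_pos': [0.17581996062223323, 0.4673839279348404, 0.2304137665365636], 'tool_rot': [0.17892828238755454, 0.9838615715850177, -0.0010201867223354046, -0.00019219560388926876], 'ft_force': [-0.3590144836048156, 0.3906283472894249, -1.0200601323398735], 'ft_torque': [-0.045316840164637315, -0.020865239668632934, -0.076163325864951], 'grip_width': 0.0856081152051143}
0.0187
scene {'fx': 440.5718309954765, 'fy': 440.5718309954765, 'cx': 278.5709032856414, 'cy': 210.2206282357603, 'rvec': [0.9016211355460595, 2.4402190202219938, -1.1770629721693076], 'tvec': [0.41181428676697057, -0.2282874512773443, 1.3455677359421316]}
top {'fx': 452.153149059556, 'fy': 452.153149059556, 'cx': 276.9121870629351, 'cy': 211.23223655043202, 'rvec': [2.1019446083039934, -2.157399828384336, 0.13397805351923786], 'tvec': [0.1013231357050857, 0.6073888452583682, 1.0043661251537654]}
wrist {'fx': 306.8366029895133, 'fy': 306.8366029895133, 'cx': 278.8059725182324, 'cy': 210.49229072711486, 'mount': [[-0.0009929648126781733, -0.9648768706961782, -0.2627006631442536, 0.06740361432505737], [0.9999989695847068, -0.0006857335774735644, -0.0012611895119810583, -0.00070347927258263], [0.0010367499241325804, -0.26270164477028024, 0.964876557381608, -0.14321740025979612], [0.0, 0.0, 0.0, 1.0]]}
```

View pics/scene0.png

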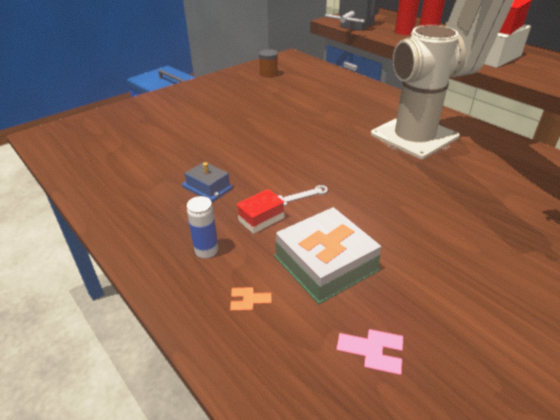

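View pics/top0.png

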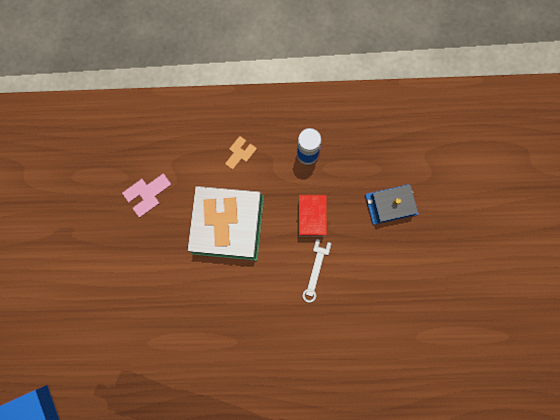

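View pics/wrist0.png

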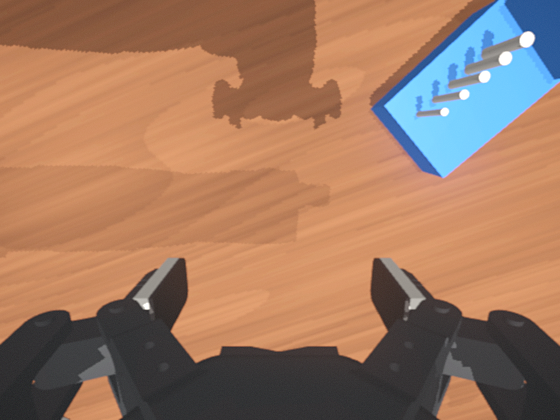

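The scene and top pictures show the orange shim on the plate at top (221,222), with its tab pointing down the image towards the robot. A smaller orange look-alike is at (240,152) and a pink one at (147,194). The foot is at (393,204) with its stud at (398,202), the red box at (313,215), the spanner at (316,270) and the can at (309,145).

```bash
cat > h.py <<'E'
from workcell import *
import cv2, numpy as np
from scipy.spatial.transform import Rotation as R
def pose(o=None):
    o=o or get_obs(); T=np.eye(4); T[:3,:3]=R.from_quat(o["tool_rot"]).as_matrix(); T[:3,3]=o["eef_pos"]; return T
def wc(c,T=None):
    "camera->world 4x4"
    if "mount" in c: return T@np.array(c["mount"])
    W=np.eye(4); W[:3,:3]=cv2.Rodrigues(np.array(c["rvec"]))[0]; W[:3,3]=c["tvec"]; return np.linalg.inv(W)
def ray(c,px,T=None):
    M=wc(c,T); px=np.atleast_2d(px).astype(float)
    d=np.c_[(px[:,0]-c["cx"])/c["fx"],(px[:,1]-c["cy"])/c["fy"],np.ones(len(px))]@M[:3,:3].T
    return M[:3,3],d
def onz(c,px,z,T=None):
    o,d=ray(c,px,T); return o+d*((z-o[2])/d[:,2])[:,None]
def proj(c,P,T=None):
    Q=(np.atleast_2d(P)-wc(c,T)[:3,3])@wc(c,T)[:3,:3]
    return np.c_[Q[:,0]/Q[:,2]*c["fx"]+c["cx"],Q[:,1]/Q[:,2]*c["fy"]+c["cy"]]
def hsv(c): return cv2.cvtColor(np.ascontiguousarray(c["color"]),cv2.COLOR_RGB2HSV)
def save(c,n,scale=1,box=None):
    im=c["color"][:,:,::-1]
    if box: im=im[box[1]:box[3],box[0]:box[2]]
    cv2.imwrite(f"pics/{n}.png",cv2.resize(np.ascontiguousarray(im),None,fx=scale,fy=scale,interpolation=cv2.INTER_CUBIC))
E
python3 - <<'E'
from h import *
c=camera("top"); s=camera("scene")
save(c,"top_plate",4,(180,170,280,270)); save(c,"top_foot",5,(350,170,430,240)); save(s,"scene_plate",4,(260,200,400,310)); save(s,"scene_foot",6,(160,140,280,240))
h=hsv(c); print(h[235,220],h[192,200],h[210,410],h[215,371],h[205,397])
E
```

```text
[ 16 129 224] [ 11  10 213] [ 30   4 117] [104 190 162] [110   7 109]
```

View pics/top_plate.png

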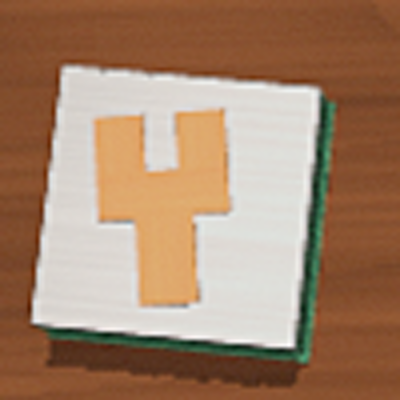

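View pics/top_foot.png

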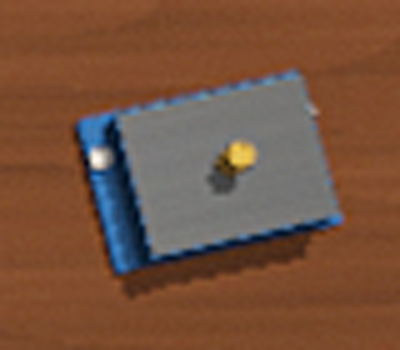

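View pics/scene_foot.png

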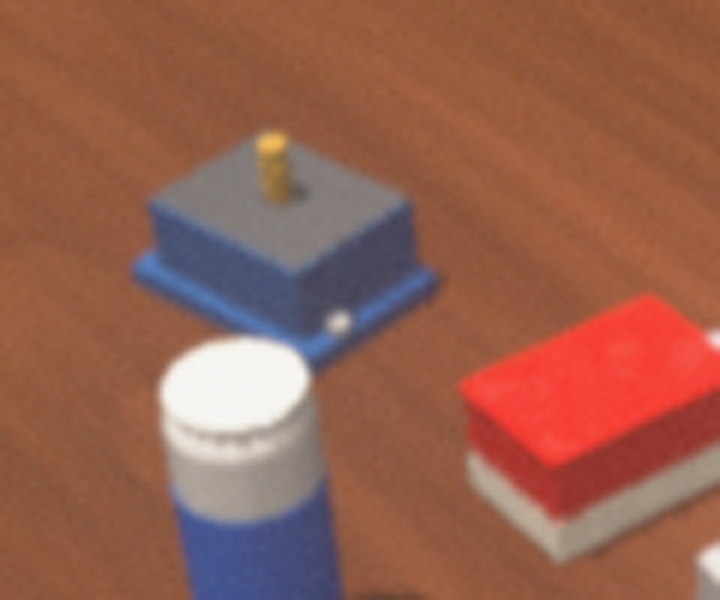

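```bash
cat >> h.py <<'E'
def blob(c,m,near=None):
    n,l,st,ce=cv2.connectedComponentsWithStats(m.astype(np.uint8))
    k=[i for i in range(1,n) if st[i,4]>30]
    i=max(k,key=lambda i:st[i,4]) if near is None else min(k,key=lambda i:np.hypot(*(ce[i]-near)))
    return (l==i).astype(np.uint8)
def corners(m,n,):
    ct=max(cv2.findContours(m,cv2.RETR_EXTERNAL,cv2.CHAIN_APPROX_NONE)[0],key=cv2.contourArea)
    for e in np.arange(1,15,.25):
        a=cv2.approxPolyDP(ct,e,True)[:,0]
        if len(a)<=n: return a
    return a
E
python3 - <<'E'
from h import *
np.set_printoptions(precision=4,suppress=True)
c=camera("top"); h=hsv(c).astype(int); H,S,V=h[...,0],h[...,1],h[...,2]
m=blob(c,(H>10)&(H<25)&(S>60)&(V>170),(220,220))
P=onz(c,np.argwhere(m)[:,::-1],.072)[:,:2]
print("shim area cm2",m.sum(), "centroid",P.mean(0)); w,v=np.linalg.eigh(np.cov(P.T)); print(np.sqrt(w),v.T, np.ptp(P,axis=0))
a=corners(m,12); print("shim corners",np.c_[a,onz(c,a,.072)[:,:2]])
pl=cv2.morphologyEx(((S<40)&(V>170)).astype(np.uint8)|m,cv2.MORPH_CLOSE,np.ones((3,3)))
p=blob(c,pl,(226,222)); a=corners(p,4); q=onz(c,a,.07); print("plate",np.c_[a,q[:,:2]], [np.linalg.norm(q[i]-q[i-1]) for i in range(4)],q.mean(0))
r=cv2.minAreaRect(np.argwhere(p)[:,::-1].astype(np.float32)); q=onz(c,cv2.boxPoints(r),.07); print("rect",q,q.mean(0))
f=((S<40)&(V>80)&(V<150)).astype(np.uint8); f[:,:360]=0;f[:,425:]=0;f[:180]=0;f[230:]=0
f=cv2.morphologyEx(f,cv2.MORPH_CLOSE,np.ones((9,9))); f=blob(c,f)
r=cv2.minAreaRect(np.argwhere(f)[:,::-1].astype(np.float32)); q=onz(c,cv2.boxPoints(r),.045); print("foot",r,q,q.mean(0),[np.linalg.norm(q[i]-q[i-1]) for i in range(4)])
print("stud top px from crop", onz(c,[[350+241/5,170+154/5]],.073))
s=camera("scene"); print("stud top scene", onz(s,[[160+272/6,140+140/6]],.073), "stud foot", onz(s,[[160+277/6,140+200/6]],.045))
print(onz(s,[[276.5,247.5],[336,211.5],[378,248],[320,290]],.07))
E
```

```text
shim area cm2 1059 centroid [0.5927 0.2139]
[0.0201 0.0293] [[ 0.0528 -0.9986]
 [-0.9986 -0.0528]] [0.1113 0.0776]
shim corners [[235.     197.       0.6417   0.18  ]
 [224.     198.       0.6402   0.2053]
 [225.     211.       0.61     0.2032]
 [220.     213.       0.6057   0.2147]
 [215.     199.       0.6384   0.226 ]
 [203.     200.       0.6369   0.2537]
 [204.     221.       0.5883   0.2513]
 [214.     225.       0.5785   0.2285]
 [215.     246.       0.5307   0.2264]
 [229.     244.       0.5344   0.1947]
 [227.     224.       0.58     0.1989]
 [237.     222.       0.5839   0.1761]]
plate [[195.     187.       0.6683   0.2726]
 [188.     250.       0.5235   0.288 ]
 [253.     256.       0.5062   0.1411]
 [259.     192.       0.6522   0.125 ]] [np.float64(0.1485399421709683), np.float64(0.1456497981447016), np.float64(0.14793096538028644), np.float64(0.14685936885618966)] [0.5875 0.2067 0.07  ]
rect [[0.5225 0.2895 0.07  ]
 [0.6731 0.2748 0.07  ]
 [0.6527 0.123  0.07  ]
 [0.5036 0.1408 0.07  ]] [0.588 0.207 0.07 ]
foot ((391.6471252441406, 203.08824157714844), (30.074417114257812, 45.8392333984375), 75.96376037597656) [[ 0.6449 -0.1227  0.045 ]
 [ 0.6683 -0.2274  0.045 ]
 [ 0.599  -0.2394  0.045 ]
 [ 0.5759 -0.1358  0.045 ]] [ 0.622  -0.1813  0.045 ] [np.float64(0.07020126631700924), np.float64(0.10724391902627592), np.float64(0.07030903944589241), np.float64(0.10614218773778343)]
stud top px from crop [[ 0.622  -0.1899  0.073 ]]
stud top scene [[ 0.6203 -0.1868  0.073 ]] stud foot [[ 0.6229 -0.1849  0.045 ]]
[[0.6794 0.1614 0.07  ]
 [0.5101 0.1596 0.07  ]
 [0.5303 0.2929 0.07  ]
 [0.6911 0.2954 0.07  ]]
```

```bash
cat >> h.py <<'E'
def delta(T,p=None,xang=None):
    "units to shift from pose T to world p, and roll so that tool x has world angle xang"
    if p is not None: print("shift",np.round(T[:3,:3].T@(np.array(p)-T[:3,3])/.05,3))
    a=np.arctan2(T[1,0],T[0,0]); print("toolx ang",round(a,4))
    if xang is not None: print("roll",round(np.degrees(-((xang-a+np.pi)%(2*np.pi)-np.pi))/6,3))
E
python3 - <<'E'
from h import *
T=pose(); delta(T,[.585,.213,.20],np.pi+.053)
E
```

```text
shift [-9.451 -1.891  0.623]
toolx ang 2.7818
roll -3.942
```

{"api": "move_arm", "payload": {
  "motion": [
    [0,[-0.6,-0.12,0.04],-0.3],
    [0,[-1.5,-0.3,0.1],-0.6],
    [0,[-2.5,-0.5,0.15],-1.0],
    [0,[-3.5,-0.7,0.22],-1.5],
    [0,[-4.5,-0.9,0.3],-2.0],
    [0,[-5.5,-1.1,0.36],-2.4],
    [0,[-6.5,-1.3,0.43],-2.8],
    [0,[-7.5,-1.5,0.5],-3.2],
    [0,[-8.5,-1.7,0.56],-3.6],
    [0,[-9.3,-1.86,0.62],-3.94]
  ]
}}

```text
clock: 1.35
eef_pos: [0.5802, 0.2157, 0.2002]
tool_rot: [-0.027, 1.0, 0.0, 0.0]
ft_force: [1.3, 1.4, 1.0]
grip_width: 0.0001
```

{"api": "move_arm", "payload": {
  "motion": [
    [0,[-0.15,-0.03,0],0],
    [0,[-0.15,-0.03,0],0],
    [0,[-0.15,-0.03,0],0],
    [0,[-0.15,-0.03,0],0],
    [0,[-0.15,-0.03,0],0],
    [0,[-0.15,-0.03,0],0],
    [0,[-0.15,-0.03,0],0],
    [0,[-0.15,-0.03,0],0],
    [0,[-0.15,-0.03,0],0],
    [0,[-0.15,-0.03,0],0]
  ]
}}

```text
clock: 2.35
eef_pos: [0.5861, 0.2161, 0.2003]
tool_rot: [-0.026, 1.0, 0.0, -0.0]
ft_force: [0.5, -0.0, 0.6]
grip_width: 0.0
```

Run:
```python
from h import *
np.set_printoptions(precision=4,suppress=True)
o=get_obs(); T=pose(o); print(o["clock"],o["joint_pos"],o["eef_pos"],o["ft_force"],o["grip_width"]); delta(T)
c=camera("wrist"); save(c,"w1")
np.savez("w1.npz",T=T,im=c["color"])
```

```text
2.35 [0.3533 0.5057 0.3131 1.3782 0.     0.3005] [0.5861 0.2161 0.2003] [ 0.4583 -0.0098  0.6175] 2.0184861962317683e-05
toolx ang -3.0888
```

View pics/w1.png

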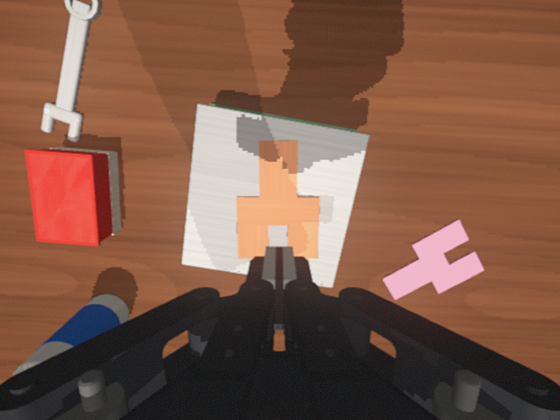

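The wrist picture shows the plate's corners at (197,104), (368,135), (182,264) and (333,287). The shim's tab end is at (260–298,141), and its body spans x 237–320 and y 196–258. Front is up.

Run:
```python
from h import *
np.set_printoptions(precision=4,suppress=True)
d=np.load("w1.npz");T=d["T"];c=camera("top");t=c
w=camera("wrist"); T=pose()
h=hsv(w).astype(int);H,S,V=h[...,0],h[...,1],h[...,2]
m=(H>6)&(H<22)&(S>140)&(V>140); m[:, :225]=0;m[:,330:]=0;m[:130]=0;m[262:]=0
# tab edges: left/right per row
def fit(pts): 
    vx,vy,x,y=cv2.fitLine(np.float32(pts),cv2.DIST_HUBER,0,.01,.01).ravel(); return np.arctan2(vy,vx),(x,y)
for z,name,rows,cols in [(.072,"tab",range(146,192),(250,310)),(.072,"body",range(202,240),(228,330))]:
    L=[];Rr=[]
    for r in rows:
        x=np.where(m[r,cols[0]:cols[1]])[0]
        if len(x)>5: L.append((x[0]-.5+cols[0],r));Rr.append((x[-1]+.5+cols[0],r))
    l=onz(w,L,z,T)[:,:2];r=onz(w,Rr,z,T)[:,:2]
    print(name,len(l),"width",np.median(np.linalg.norm(l-r,axis=1)),"angles",fit(l)[0],fit(r)[0],"mid",np.median((l+r)/2,axis=0))
e=[]
for x in range(264,296):
    y=np.where(m[:,x])[0]; e.append((x,y[0]-.5))
e=onz(w,e,.072,T)[:,:2]; print("tab end",np.median(e,axis=0),fit(e)[0])
q=onz(w,[[197,104],[368,135],[182,264],[333,287]],.07,T)[:,:2]; print("plate",q,q.mean(0),[np.linalg.norm(q[a]-q[b]) for a,b in [(0,1),(2,3),(0,2),(1,3)]],"edge mid",(q[0]+q[1])/2)
print("wrist end px in top cross-check: stud etc n/a")
```

```text
Traceback (most recent call last):
  File "h.py", line 15, in onz
    o,d=ray(c,px,T); return o+d*((z-o[2])/d[:,2])[:,None]
        ~~~^^^^^^^^
  File "h.py", line 12, in ray
    d=np.c_[(px[:,0]-c["cx"])/c["fx"],(px[:,1]-c["cy"])/c["fy"],np.ones(len(px))]@M[:3,:3].T
             ~~^^^^^
IndexError: index 0 is out of bounds for axis 1 with size 0
```

```bash
cat > meas.py <<'E'
from h import *
np.set_printoptions(precision=4,suppress=True)
w=camera("wrist"); T=pose()
h=hsv(w).astype(int);H,S,V=h[...,0],h[...,1],h[...,2]
print(h[150,278],h[170,270],h[210,250],h[210,225],h[150,240])
m=(S>110); m[:, :225]=0;m[:,330:]=0;m[:130]=0;m[262:]=0
def fit(pts): 
    vx,vy,x,y=cv2.fitLine(np.float32(pts),cv2.DIST_HUBER,0,.01,.01).ravel(); return np.arctan2(vy,vx),(x,y)
for z,name,rows,cols in [(.072,"tab",range(146,192),(245,315)),(.072,"body",range(202,225),(228,330))]:
    L=[];Rr=[]
    for r in rows:
        x=np.where(m[r,cols[0]:cols[1]])[0]
        if len(x)>5: L.append((x[0]-.5+cols[0],r));Rr.append((x[-1]+.5+cols[0],r))
    l=onz(w,L,z,T)[:,:2];r=onz(w,Rr,z,T)[:,:2]
    print(name,len(l),"width",np.median(np.linalg.norm(l-r,axis=1)),"angles",fit(l)[0],fit(r)[0],"mid",np.median((l+r)/2,axis=0))
e=[]
for x in range(264,296):
    y=np.where(m[:,x])[0]; e.append((x,y[0]-.5))
e=onz(w,e,.072,T)[:,:2]; print("tab end",np.median(e,axis=0),fit(e)[0])
q=onz(w,[[197,104],[368,135],[182,264],[333,287]],.07,T)[:,:2]; print("plate",q,q.mean(0),[np.linalg.norm(q[a]-q[b]) for a,b in [(0,1),(2,3),(0,2),(1,3)]],"edge mid",(q[0]+q[1])/2)
E
python3 meas.py
```

```text
[ 10 132 170] [ 12 119 243] [ 13 120 244] [ 15  14 220] [ 15  14 222]
tab 46 width 0.03232056268430507 angles 0.035135914 0.03902648 mid [0.554  0.2127]
body 23 width 0.07410251814377597 angles 0.016338097 0.024556959 mid [0.5948 0.215 ]
tab end [0.5298 0.2131] -1.5191393
plate [[0.5034 0.142 ]
 [0.5213 0.2894]
 [0.6514 0.1248]
 [0.6685 0.2735]] [0.5862 0.2074] [np.float64(0.1484490501064733), np.float64(0.14962815097467136), np.float64(0.1490067430200954), np.float64(0.14814732195054384)] edge mid [0.5123 0.2157]
```

Run:
```python
from h import *
delta(pose(),[.592,.2146,.080],np.pi+.05)
```

```text
shift [-0.116 -0.035  2.405]
toolx ang -3.089
roll 0.025
```

{"api": "move_arm", "payload": {
  "motion": [
    [0,[-0.02,-0.01,0.3],0],
    [0,[-0.05,-0.02,0.7],0],
    [0,[-0.08,-0.03,1.1],0],
    [0,[-0.11,-0.03,1.5],0],
    [0,[-0.11,-0.03,1.85],0],
    [0,[-0.11,-0.03,2.1],0],
    [0,[-0.11,-0.03,2.25],0],
    [0,[-0.11,-0.03,2.35],0],
    [0,[-0.11,-0.03,2.4],0],
    [0,[-0.11,-0.03,2.4],0]
  ]
}}

```text
clock: 3.55
eef_pos: [0.5919, 0.215, 0.0806]
tool_rot: [-0.026, 1.0, 0.0, 0.0]
ft_force: [-0.5, -0.3, -0.7]
grip_width: 0.0003
```

{"api": "move_arm", "payload": {
  "motion": [
    [0,[0,0,0.01],0],
    [0,[0,0,0.02],0],
    [0,[0,0,0.03],0],
    [0,[0,0,0.04],0],
    [0,[0,0,0.05],0],
    [0,[0,0,0.06],0],
    [0,[0,0,0.07],0],
    [0,[0,0,0.08],0],
    [0,[0,0,0.09],0],
    [0,[0,0,0.1],0]
  ]
}}

```text
clock: 4.55
eef_pos: [0.5917, 0.2149, 0.0752]
tool_rot: [-0.026, 1.0, -0.0, -0.0]
ft_force: [-0.3, -0.8, -0.3]
grip_width: -0.0001
```

{"api": "move_arm", "payload": {
  "motion": [
    [0,[0,0,0.008],0],
    [0,[0,0,0.016],0],
    [0,[0,0,0.024],0],
    [0,[0,0,0.032],0],
    [0,[0,0,0.04],0],
    [0,[0,0,0.046],0],
    [0,[0,0,0.052],0],
    [0,[0,0,0.058],0],
    [0,[0,0,0.064],0],
    [0,[0,0,0.068],0]
  ]
}}

```text
clock: 5.55
eef_pos: [0.5917, 0.2149, 0.0721]
tool_rot: [-0.026, 1.0, 0.0, 0.0]
ft_force: [-0.8, -1.3, 1.9]
grip_width: 0.0001
```

{"api": "move_arm", "payload": {
  "motion": [
    [0,[0,0,0.002],0],
    [0,[0,0,0.004],0],
    [0,[0,0,0.006],0],
    [0,[0,0,0.008],0],
    [0,[0,0,0.01],0],
    [0,[0,0,0.01],0],
    [0,[0,0,0.01],0],
    [0,[0,0,0.01],0],
    [0,[0,0,0.01],0],
    [0,[0,0,0.01],0]
  ]
}}

```text
clock: 6.55
eef_pos: [0.5918, 0.215, 0.0721]
tool_rot: [-0.026, 1.0, 0.0, 0.0]
ft_force: [-1.9, -1.0, 5.7]
grip_width: 0.0001
```

{"api": "move_arm", "payload": {
  "motion": [
    [0,[0.01,0,0.002],0],
    [0,[0.03,0,0.004],0],
    [0,[0.06,0,0.004],0],
    [0,[0.1,0,0.004],0],
    [0,[0.15,0,0.004],0],
    [0,[0.2,0,0.004],0],
    [0,[0.24,0,0.004],0],
    [0,[0.27,0,0.004],0],
    [0,[0.29,0,0.004],0],
    [0,[0.3,0,0.004],0]
  ]
}}

```text
clock: 7.55
eef_pos: [0.5778, 0.2146, 0.0721]
tool_rot: [-0.026, 1.0, 0.0, 0.001]
ft_force: [1.6, 0.4, 4.3]
grip_width: -0.0002
```

Run:
```python
from h import *
c=camera("top"); save(c,"t2",4,(180,170,280,270)); c=camera("scene"); save(c,"s2",5,(260,190,400,310))
c=camera("wrist"); save(c,"w2"); print(get_obs()["ft_force"],get_obs()["eef_pos"])
```

```text
[1.35213438 0.2872041  4.9195523 ] [0.57771634 0.21454316 0.07211306]
```

View pics/w2.png

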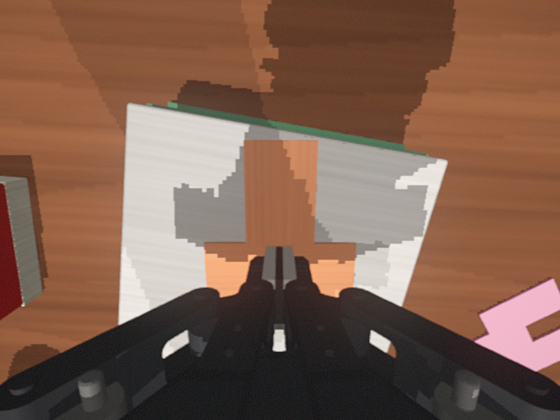

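View pics/s2.png

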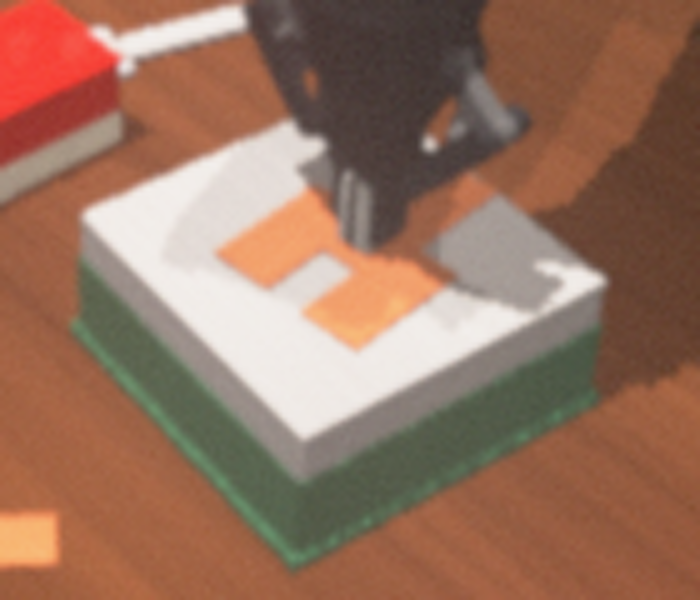

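The wrist view shows the tab end at about (245–317,140), almost at the plate edge (280,132). The shim has followed the finger.

Run:
```python
from h import *
T=pose(); w=camera("wrist")
print(onz(w,[[245,140],[317,140],[245,241],[317,241]],.072,T)[:,:2]); print(onz(w,[[128,104],[446,161]],.07,T)[:,:2])
```

```text
[[0.5166806  0.19545919]
 [0.51498342 0.22818284]
 [0.56569548 0.19656947]
 [0.56384576 0.23233701]]
[[0.50376205 0.14257528]
 [0.52151213 0.28978333]]
```

{"api": "move_arm", "payload": {
  "motion": [
    [0,[0.01,0,0],0],
    [0,[0.03,0,0],0],
    [0,[0.06,0,0],0],
    [0,[0.11,0,0],0],
    [0,[0.17,0,0],0],
    [0,[0.24,0,0],0],
    [0,[0.31,0,0],0],
    [0,[0.38,0,0],0],
    [0,[0.44,0,0],0],
    [0,[0.48,0,0],0]
  ]
}}

```text
clock: 8.75
eef_pos: [0.5537, 0.2133, 0.0721]
tool_rot: [-0.026, 1.0, 0.0, 0.001]
ft_force: [2.2, 0.3, 5.7]
grip_width: -0.0
```

{"api": "move_arm", "payload": {
  "motion": [
    [0,[0.02,0,0],0],
    [0,[0.06,0,0],0],
    [0,[0.11,0,0],0],
    [0,[0.17,0,0],0],
    [0,[0.24,0,0],0],
    [0,[0.3,0,0],0],
    [0,[0.36,0,0],0],
    [0,[0.4,0,0],0],
    [0,[0.43,0,0],0],
    [0,[0.44,0,0],0]
  ]
}}

```text
clock: 9.75
eef_pos: [0.5319, 0.2121, 0.0721]
tool_rot: [-0.026, 1.0, 0.0, 0.001]
ft_force: [1.7, -0.0, 5.4]
grip_width: 0.0002
```

Run:
```python
from h import *
print(get_obs()["ft_force"],get_obs()["eef_pos"])
c=camera("wrist"); save(c,"w3")
```

```text
[ 1.74042440e+00 -2.17065132e-03  5.36726592e+00] [0.53185694 0.21214639 0.0720985 ]
```

View pics/w3.png

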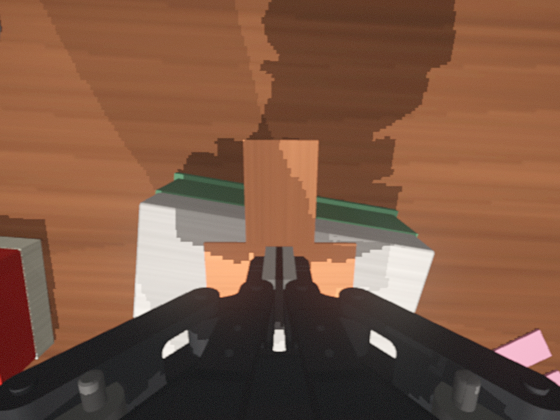

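Run:
```python
from h import *
delta(pose(),[.489,.2105,.1],np.pi+.054);delta(pose(),[.489,.2105,.05])
```

```text
shift [ 0.855  0.013 -0.561]
toolx ang -3.0887
roll -0.011
shift [0.858 0.012 0.439]
toolx ang -3.0887
```

{"api": "move_arm", "payload": {
  "motion": [
    [0,[0,0,-0.03],0],
    [0,[0,0,-0.15],0],
    [0,[0.02,0,-0.35],0],
    [60,[0.15,0,-0.5],0],
    [60,[0.35,0,-0.55],0],
    [60,[0.55,0.01,-0.55],0],
    [60,[0.7,0.01,-0.55],0],
    [60,[0.8,0.01,-0.55],0],
    [60,[0.86,0.01,-0.55],0],
    [60,[0.86,0.01,-0.55],0]
  ]
}}

```text
clock: 10.8
eef_pos: [0.4873, 0.2099, 0.0986]
tool_rot: [-0.027, 1.0, -0.0, -0.0]
ft_force: [0.2, -0.1, -0.4]
grip_width: 0.0603
```

Run:
```python
from h import *
T=pose();print(T[:3,3]); o=get_obs();print(o["grip_width"])
c=camera("wrist"); save(c,"w4"); c=camera("top"); save(c,"t4",4,(180,170,280,270))
```

```text
[0.48728859 0.20987571 0.09861736]
0.06032558628937144
```

View pics/w4.png

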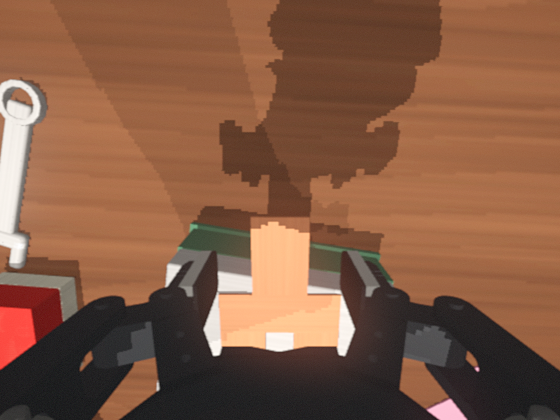

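View pics/t4.png

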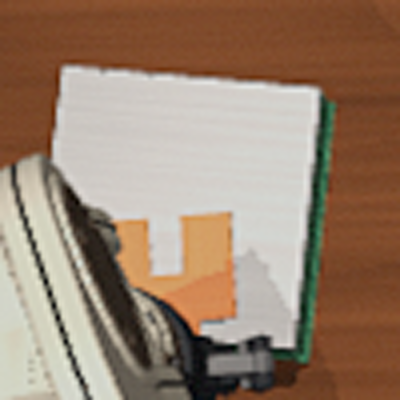

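The tab end is at (250–310,217) in the wrist image and the tab base at y=293. The tab sits centred between the fingers, over the front edge.

Run:
```python
from h import *
T=pose(); w=camera("wrist")
q=onz(w,[[250.5,217],[310,217],[249,292],[310,292]],.072,T); print(q[:,:2], [ (np.linalg.inv(T)@np.r_[p,1])[:2] for p in q])
delta(T,[.489,.2105,.05],np.pi+.054)
```

```text
[[0.47135364 0.19222761]
 [0.46957217 0.22651817]
 [0.51975435 0.19263399]
 [0.51779278 0.23031082]] [array([ 0.0175557 , -0.01684066]), array([0.01752545, 0.01749613]), array([-0.03079903, -0.01898857]), array([-0.0308281 ,  0.01873927])]
shift [-0.02   0.009  0.973]
toolx ang -3.0888
roll -0.012
```

{"api": "move_arm", "payload": {
  "motion": [
    [60,[-0.01,0,0.05],0],
    [60,[-0.02,0,0.15],0],
    [60,[-0.02,0,0.28],0],
    [60,[-0.02,0,0.42],0],
    [60,[-0.02,0,0.56],0],
    [60,[-0.02,0,0.7],0],
    [60,[-0.02,0,0.82],0],
    [60,[-0.02,0,0.91],0],
    [60,[-0.02,0,0.96],0],
    [60,[-0.02,0,0.97],0]
  ]
}}

```text
clock: 11.95
eef_pos: [0.4886, 0.2099, 0.0499]
tool_rot: [-0.026, 1.0, -0.0, -0.0]
ft_force: [-0.0, 0.6, -0.7]
grip_width: 0.0603
```

Run:
```python
from h import *
T=pose();print(T[:3,3]); o=get_obs();print(o["grip_width"],o["ft_force"])
c=camera("scene"); save(c,"s5",4,(260,170,440,310));c=camera("wrist"); save(c,"w5")
```

```text
[0.4886305  0.20990941 0.04987877]
0.06030034254835643 [-0.02736936  0.63028154 -0.6504512 ]
```

View pics/w5.png

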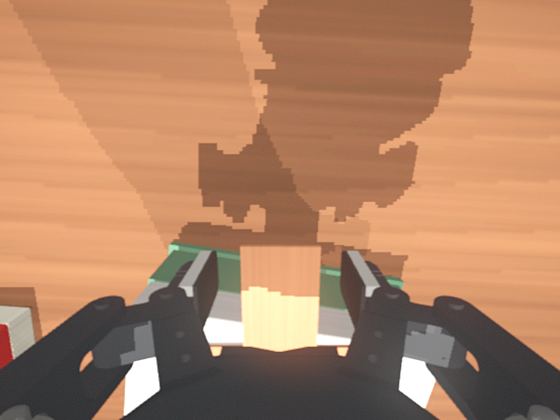

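{"api": "move_arm", "payload": {
  "motion": [
    [52,[0,0,0],0],
    [46,[0,0,0],0],
    [42,[0,0,0],0],
    [39,[0,0,0],0],
    [37,[0,0,0],0],
    [35,[0,0,0],0],
    [33,[0,0,0],0],
    [25,[0,0,0],0],
    [20,[0,0,0],0],
    [20,[0,0,0],0]
  ]
}}

```text
clock: 13.05
eef_pos: [0.4888, 0.21, 0.0504]
tool_rot: [-0.026, 1.0, 0.0, 0.0]
ft_force: [-2.1, 0.9, 2.2]
grip_width: 0.0313
```

{"api": "move_arm", "payload": {
  "motion": [
    [20,[0,0,-0.01],0],
    [20,[0,0,-0.03],0],
    [20,[0,0,-0.06],0],
    [20,[0,0,-0.1],0],
    [20,[0,0,-0.15],0],
    [20,[0,0,-0.2],0],
    [20,[0,0,-0.25],0],
    [20,[0,0,-0.29],0],
    [20,[0,0,-0.3],0],
    [20,[0,0,-0.3],0]
  ]
}}

```text
clock: 14.05
eef_pos: [0.4889, 0.21, 0.0654]
tool_rot: [-0.026, 1.0, 0.0, 0.0]
ft_force: [-0.2, 0.3, -1.9]
grip_width: 0.0315
```

Run:
```python
from h import *
T=pose();print(T[:3,3]); o=get_obs();print(o["grip_width"],o["ft_force"])
c=camera("scene"); save(c,"s6",4,(260,170,440,310));c=camera("wrist"); save(c,"w6")
```

```text
[0.4888658  0.21000707 0.06536938]
0.03150454923631321 [-0.17949714  0.25151196 -1.89468962]
```

View pics/s6.png

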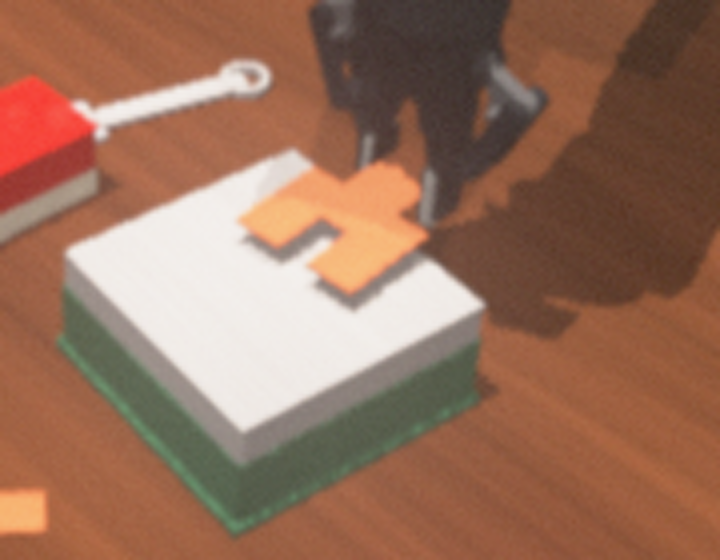

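View pics/w6.png

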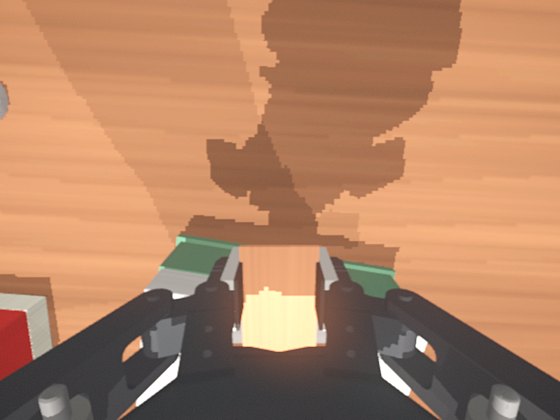

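Run:
```python
from h import *
delta(pose(),[.672,-.177,.19],np.pi+.2)
c=camera("top");print(onz(c,[[309,138]],.13),onz(c,[[300,197],[326,196],[327,235],[300,235]],.05))
```

```text
shift [-3.252 -7.922 -2.497]
toolx ang -3.0888
roll -1.406
[[0.75755099 0.00919581 0.13      ]] [[ 0.64147573  0.03083618  0.05      ]
 [ 0.6420774  -0.02963228  0.05      ]
 [ 0.55103178 -0.02825689  0.05      ]
 [ 0.5526857   0.03364129  0.05      ]]
```

{"api": "move_arm", "payload": {
  "motion": [
    [20,[0,0,-0.1],0],
    [20,[0,0,-0.3],0],
    [20,[0,0,-0.6],0],
    [20,[0,0,-1.0],0],
    [20,[0,-0.1,-1.4],0],
    [20,[-0.1,-0.3,-1.8],0],
    [20,[-0.25,-0.6,-2.1],-0.1],
    [20,[-0.4,-1.0,-2.35],-0.2],
    [20,[-0.6,-1.5,-2.45],-0.3],
    [20,[-0.8,-2.0,-2.5],-0.4]
  ]
}}

```text
clock: 15.2
eef_pos: [0.5349, 0.1117, 0.1923]
tool_rot: [-0.048, 0.999, 0.0, 0.001]
ft_force: [-0.8, 0.6, -1.4]
grip_width: 0.0311
```

{"api": "move_arm", "payload": {
  "motion": [
    [20,[-0.22,-0.6,0],-0.1],
    [20,[-0.5,-1.25,0],-0.2],
    [20,[-0.8,-2.0,0],-0.35],
    [20,[-1.1,-2.75,0],-0.5],
    [20,[-1.4,-3.5,0],-0.65],
    [20,[-1.7,-4.2,0],-0.75],
    [20,[-1.95,-4.9,0],-0.85],
    [20,[-2.2,-5.4,0],-0.95],
    [20,[-2.35,-5.75,0],-1.0],
    [20,[-2.45,-5.9,0],-1.0]
  ]
}}

```text
clock: 16.2
eef_pos: [0.6842, -0.1724, 0.1905]
tool_rot: [-0.098, 0.995, -0.0, 0.0]
ft_force: [0.0, -0.8, -1.2]
grip_width: 0.0317
```

{"api": "move_arm", "payload": {
  "motion": [
    [20,[0,0,0],0],
    [20,[0,0,0],0],
    [20,[0,0,0],0],
    [20,[0,0,0],0],
    [20,[0,0,0],0],
    [20,[0,0,0],0],
    [20,[0,0,0],0],
    [20,[0,0,0],0],
    [20,[0,0,0],0],
    [20,[0,0,0],0]
  ]
}}

```text
clock: 17.2
eef_pos: [0.6838, -0.1699, 0.1901]
tool_rot: [-0.1, 0.995, 0.0, -0.0]
ft_force: [0.4, -0.2, -1.5]
grip_width: 0.0314
```

Run:
```python
from h import *
T=pose();print(T[:3,3]); o=get_obs();print(o["grip_width"],o["ft_force"]);delta(T)
c=camera("wrist"); save(c,"w7");np.savez("w7.npz",T=T,im=c["color"])
c=camera("scene"); save(c,"s7")
```

```text
[ 0.68381831 -0.16987966  0.19013656]
0.03137622378107046 [ 0.43085389 -0.17560708 -1.51404076]
toolx ang -2.9422
```

View pics/w7.png

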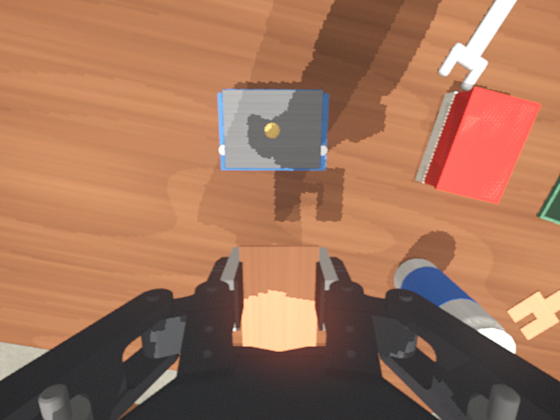

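View pics/s7.png

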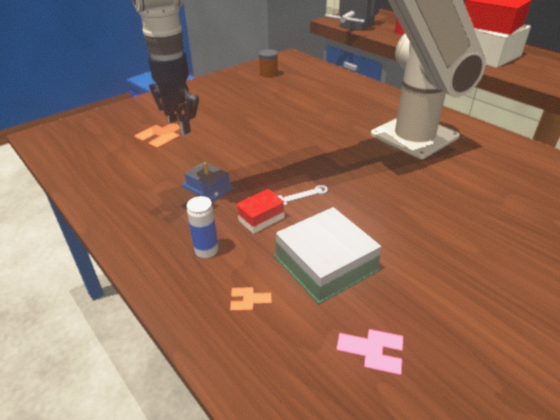

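The wrist picture shows the foot squarely at (220–328, 88–170), with the stud tip at (272,130). The scene picture shows the shim held level.

```bash
cat > foot.py <<'E'
from h import *
np.set_printoptions(precision=4,suppress=True)
w=camera("wrist"); d=np.load("w7.npz"); T=d["T"]; w["color"]=d["im"]
save(w,"w7z",5,(205,75,345,185))
h=hsv(w).astype(int);H,S,V=h[...,0],h[...,1],h[...,2]
m=((S<60)).astype(np.uint8); m[:, :212]=0;m[:,338:]=0;m[:82]=0;m[178:]=0
g=blob(w,cv2.morphologyEx(m,cv2.MORPH_OPEN,np.ones((3,3))))
g=cv2.morphologyEx(g,cv2.MORPH_CLOSE,np.ones((15,15)))
cv2.imwrite("pics/fm.png",g*255)
def fit(pts): 
    vx,vy,x,y=cv2.fitLine(np.float32(pts),cv2.DIST_HUBER,0,.01,.01).ravel(); return np.arctan2(vy,vx),(x,y)
top=[(x,np.where(g[:,x])[0][0]-.5) for x in range(235,318)]; bot=[(x,np.where(g[:,x])[0][-1]+.5) for x in range(235,318)]
lf=[(np.where(g[y])[0][0]-.5,y) for y in range(100,140)]; rt=[(np.where(g[y])[0][-1]+.5,y) for y in range(100,140)]
for n,e in zip(["front","back","imgleft","imgright"],[top,bot,lf,rt]):
    q=onz(w,e,.045,T)[:,:2]; print(n,"ang",fit(q)[0],"pt",np.median(q,axis=0))
y=((H>15)&(H<30)&(S>100)&(V>90)).astype(np.uint8); y[:,:258]=0;y[:,288:]=0;y[:115]=0;y[145:]=0
b=blob(w,y); p=np.argwhere(b)[:,::-1]; print("stud px",p.min(0),p.max(0),p.mean(0), onz(w,[p.mean(0)],.073,T))
E
python3 foot.py
```

```text
front ang -1.3900716 pt [ 0.5867 -0.1923]
back ang -1.3723961 pt [ 0.6539 -0.1789]
imgleft ang 0.18741341 pt [ 0.6209 -0.2337]
imgright ang 0.19770902 pt [ 0.6037 -0.1477]
stud px [264 123] [279 137] [271.8246 130.1053] [[ 0.621  -0.1887  0.073 ]]
```

View pics/w7z.png

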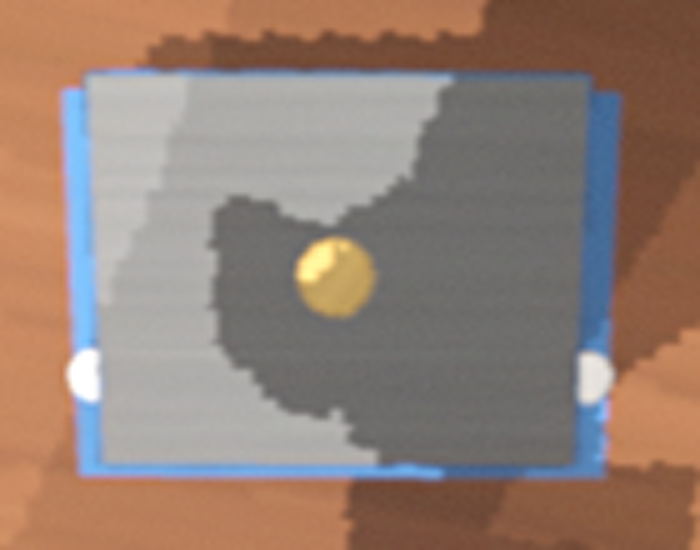

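Run:
```python
from h import *
np.set_printoptions(precision=4,suppress=True)
w=camera("wrist"); T=pose(); save(w,"w7t",5,(215,230,345,350))
h=hsv(w).astype(int); print(h[225:262:2,280].tolist())
Ti=np.linalg.inv(T)
for px in [[243,247],[318,247],[280,246]]:
    q=onz(w,[px],T[2,3]+.0216,T)[0]; print((Ti@np.r_[q,1])[:3])
u=np.array([np.cos(.191),np.sin(.191)]); S=np.array([.621,-.1889])
for back in (.0,.015): 
    p=S-u*(.083-.0187+back); print(back,p)
    delta(T,[*p,.19],np.pi+.191)
```

```text
[[12, 135, 181], [12, 136, 171], [11, 137, 171], [11, 136, 176], [11, 135, 180], [12, 138, 183], [11, 134, 179], [11, 137, 173], [11, 136, 173], [12, 137, 177], [10, 140, 168], [11, 131, 203], [12, 132, 205], [11, 133, 205], [11, 131, 206], [12, 136, 204], [11, 131, 206], [11, 131, 206], [11, 132, 207]]
[ 0.0186 -0.0155 -0.0216]
[ 0.0185  0.0163 -0.0216]
[ 0.019   0.0002 -0.0216]
0.0 [ 0.5579 -0.2011]
shift [ 2.593 -0.113  0.003]
toolx ang -2.9422
roll 0.08
0.015 [ 0.5431 -0.204 ]
shift [ 2.893 -0.11   0.003]
toolx ang -2.9422
roll 0.08
```

View pics/w7t.png

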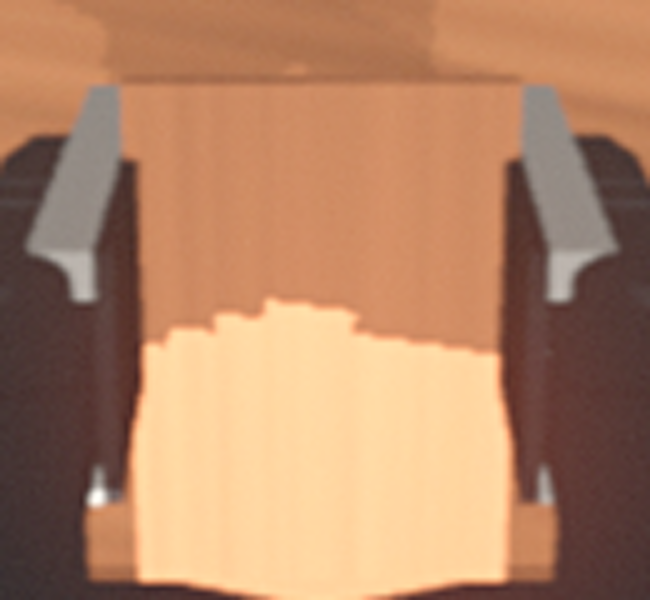

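{"api": "move_arm", "payload": {
  "motion": [
    [20,[0.1,0,0],0.01],
    [20,[0.35,-0.01,0],0.02],
    [20,[0.75,-0.03,0],0.03],
    [20,[1.2,-0.05,0],0.04],
    [20,[1.7,-0.07,0],0.06],
    [20,[2.15,-0.09,0],0.08],
    [20,[2.5,-0.1,0],0.08],
    [20,[2.75,-0.11,0.05],0.08],
    [20,[2.87,-0.11,0.2],0.08],
    [20,[2.89,-0.11,0.45],0.08]
  ]
}}

```text
clock: 18.4
eef_pos: [0.5431, -0.2043, 0.1684]
tool_rot: [-0.095, 0.995, -0.001, 0.001]
ft_force: [-0.4, -0.6, -1.2]
grip_width: 0.0316
```

{"api": "move_arm", "payload": {
  "motion": [
    [20,[0,0,0.25],0],
    [20,[0,0,0.55],0],
    [20,[0,0,0.85],0],
    [20,[0,0,1.15],0],
    [20,[0,0,1.4],0],
    [20,[0,0,1.55],0],
    [20,[0,0,1.65],0],
    [20,[0,0,1.65],0],
    [20,[0,0,1.65],0],
    [20,[0,0,1.65],0]
  ]
}}

```text
clock: 19.4
eef_pos: [0.5439, -0.2041, 0.086]
tool_rot: [-0.095, 0.995, -0.0, 0.001]
ft_force: [-0.7, -0.2, -0.7]
grip_width: 0.0314
```

Run:
```python
from h import *
T=pose();print(T[:3,3]); o=get_obs();print(o["grip_width"],o["ft_force"])
u=np.array([np.cos(.191),np.sin(.191)]); S=np.array([.621,-.1889]); delta(T,[*(S-u*(.0643+.015)),.085],np.pi+.191)
c=camera("top"); save(c,"t8",5,(340,160,460,270))
p=np.r_[S,.073]; print(proj(c,p), proj(c,np.r_[S,.045]))
c=camera("scene"); save(c,"s8",5,(140,100,280,220)); print(proj(c,p))
```

```text
[ 0.54393745 -0.20409462  0.08603205]
0.03144068367644559 [-0.74115616 -0.1543261  -0.67332801]
shift [0.015 0.006 0.021]
toolx ang -2.9505
roll 0.001
[[397.78078281 201.26254584]] [[394.93995611 203.35052973]]
[[204.63426939 163.09185056]]
```

View pics/t8.png

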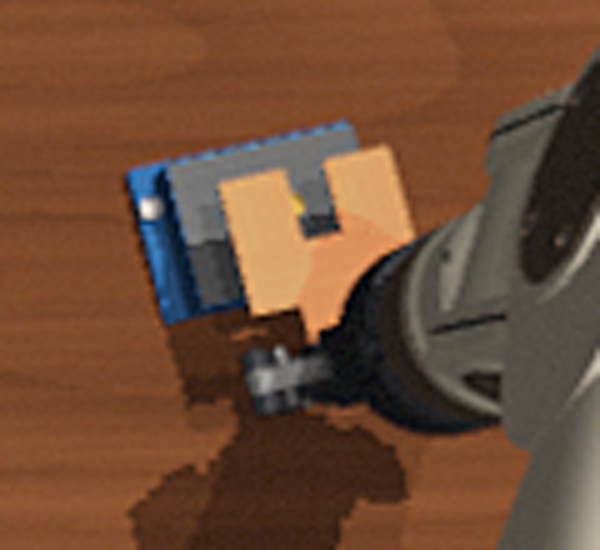

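View pics/s8.png

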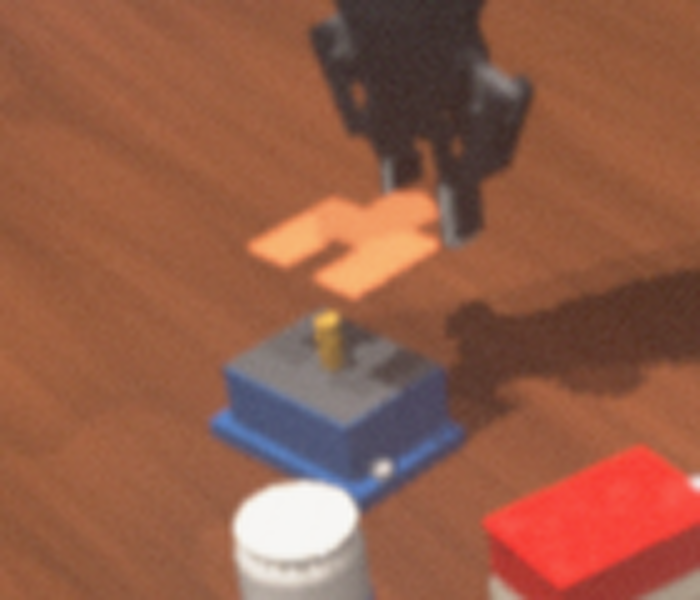

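Run:
```python
from h import *
c=camera("top"); T=pose()
z=T[2,3]+.0216
px=np.array([[287,170],[325,159],[303,237],[340,229],[219,183],[391,146],[252,316]])/5+[340,160]
q=onz(c,px,z)[:,:2]; u=np.array([np.cos(.191),np.sin(.191)]); v=np.array([-u[1],u[0]]); S=np.array([.621,-.1889])
print(np.round(np.c_[(q-S)@u,(q-S)@v]*1000,1))
s=camera("scene"); px=np.array([[247,245],[290,269],[313,279],[352,298],[440,240],[333,196]])/5+[140,100]
q=onz(s,px,z)[:,:2]; print(np.round(np.c_[(q-S)@u,(q-S)@v]*1000,1))
```

```text
[[ 11.7   6.1]
 [ 12.8 -11.2]
 [-18.6   6.9]
 [-18.6  -9.6]
 [ 12.6  36.4]
 [ 12.2 -40.7]
 [-47.4  37.1]]
[[ 13.2 -34.6]
 [ 15.8  -0.9]
 [ 15.3  14.8]
 [ 15.8  42.3]
 [-48.8  38.2]
 [-46.9 -36. ]]
```

{"api": "move_arm", "payload": {
  "motion": [
    [20,[0,0,0.05],0],
    [20,[0,0,0.12],0],
    [20,[0,0,0.2],0],
    [20,[0,0,0.28],0],
    [20,[0,0,0.36],0],
    [20,[0,0,0.44],0],
    [20,[0,0,0.5],0],
    [20,[0,0,0.55],0],
    [20,[0,0,0.58],0],
    [20,[0,0,0.6],0]
  ]
}}

```text
clock: 20.6
eef_pos: [0.5433, -0.2039, 0.0551]
tool_rot: [-0.095, 0.995, 0.0, -0.0]
ft_force: [0.1, -0.3, -1.9]
grip_width: 0.0311
```

Run:
```python
from h import *
T=pose();print(T[:3,3], get_obs()["ft_force"])
c=camera("top"); save(c,"t9",5,(340,160,460,270))
c=camera("scene"); save(c,"s9",5,(140,100,280,220))
```

```text
[ 0.54330624 -0.20388453  0.05508238] [ 0.12557571 -0.33588531 -1.88671651]
```

View pics/t9.png

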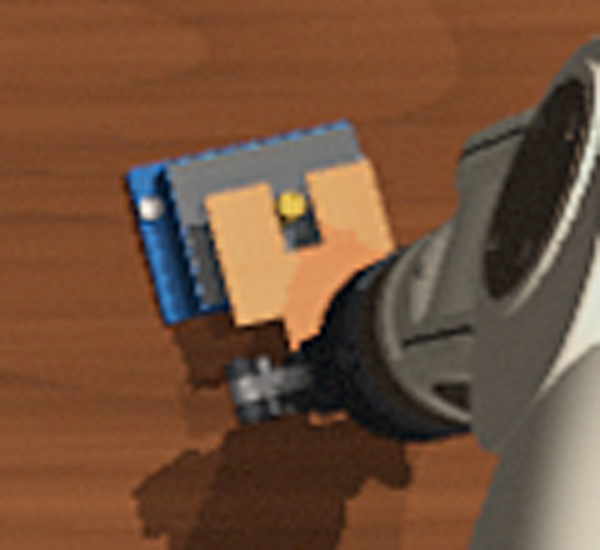

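View pics/s9.png

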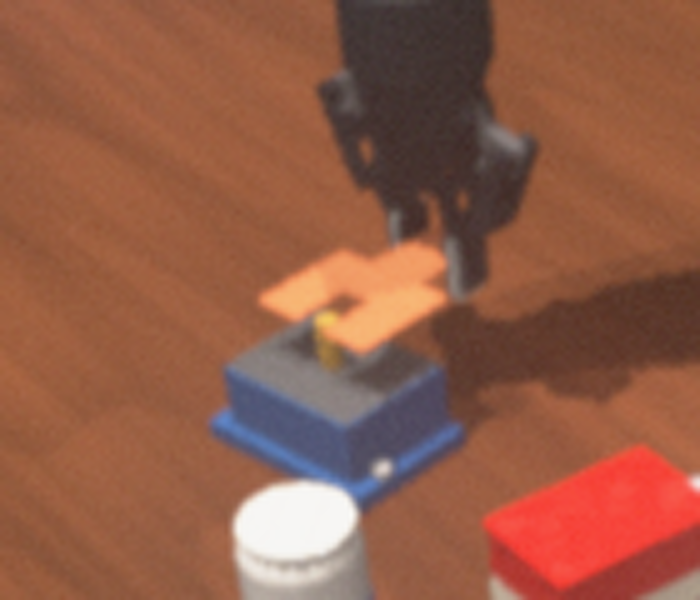

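The stud tip (292,206 in the crop) lies inside the slot (276–312). Descending on.

{"api": "move_arm", "payload": {
  "motion": [
    [20,[0,0,0.03],0],
    [20,[0,0,0.07],0],
    [20,[0,0,0.12],0],
    [20,[0,0,0.18],0],
    [20,[0,0,0.24],0],
    [20,[0,0,0.3],0],
    [20,[0,0,0.36],0],
    [20,[0,0,0.41],0],
    [20,[0,0,0.44],0],
    [20,[0,0,0.46],0]
  ]
}}

```text
clock: 21.7
eef_pos: [0.5432, -0.2039, 0.032]
tool_rot: [-0.095, 0.995, 0.0, -0.0]
ft_force: [0.5, 0.8, -1.3]
grip_width: 0.0313
```

{"api": "move_arm", "payload": {
  "motion": [
    [20,[0,0,0.01],0],
    [20,[0,0,0.02],0],
    [20,[0,0,0.03],0],
    [20,[0,0,0.04],0],
    [20,[0,0,0.05],0],
    [20,[0,0,0.06],0],
    [20,[0,0,0.07],0],
    [20,[0,0,0.08],0],
    [20,[0,0,0.09],0],
    [20,[0,0,0.1],0]
  ]
}}

```text
clock: 22.7
eef_pos: [0.5433, -0.2039, 0.0271]
tool_rot: [-0.095, 0.995, 0.0, 0.0]
ft_force: [0.1, 0.0, -1.0]
grip_width: 0.0309
```

{"api": "move_arm", "payload": {
  "motion": [
    [20,[0,0,0.003],0],
    [20,[0,0,0.006],0],
    [20,[0,0,0.009],0],
    [20,[0,0,0.012],0],
    [20,[0,0,0.015],0],
    [20,[0,0,0.018],0],
    [20,[0,0,0.021],0],
    [20,[0,0,0.024],0],
    [20,[0,0,0.027],0],
    [20,[0,0,0.03],0]
  ]
}}

```text
clock: 23.7
eef_pos: [0.5433, -0.2039, 0.0257]
tool_rot: [-0.095, 0.995, -0.0, 0.0]
ft_force: [-0.6, 0.6, -0.6]
grip_width: 0.0315
```

{"api": "move_arm", "payload": {
  "motion": [
    [20,[0,0,0.003],0],
    [20,[0,0,0.006],0],
    [20,[0,0,0.009],0],
    [20,[0,0,0.012],0],
    [20,[0,0,0.014],0],
    [20,[0,0,0.016],0],
    [20,[0,0,0.018],0],
    [20,[0,0,0.02],0],
    [20,[0,0,0.02],0],
    [20,[0,0,0.02],0]
  ]
}}

```text
clock: 24.7
eef_pos: [0.5433, -0.2039, 0.0248]
tool_rot: [-0.095, 0.995, -0.0, 0.0]
ft_force: [-0.4, -0.0, 1.1]
grip_width: 0.0317
```

Run:
```python
from h import *
T=pose();u=np.array([np.cos(.191),np.sin(.191)]); S=np.array([.621,-.1889]); delta(T,[*(S-u*.0643),.0248],np.pi+.191)
print(get_obs()["ft_force"])
w=camera("wrist"); save(w,"w10")
c=camera("top"); save(c,"t10",5,(340,160,460,270))
```

```text
shift [-0.297 -0.    -0.001]
toolx ang -2.9506
roll -0.0
[-0.40710609 -0.03842448  1.11493475]
```

View pics/w10.png

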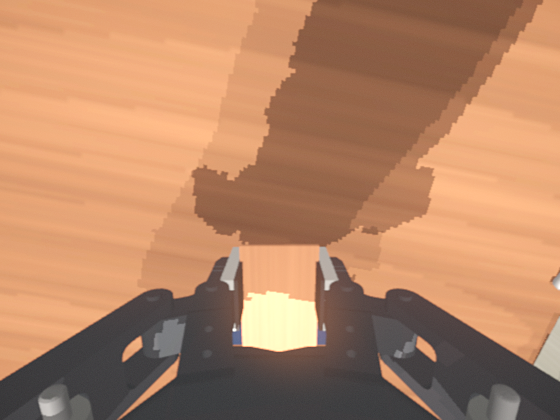

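View pics/t10.png

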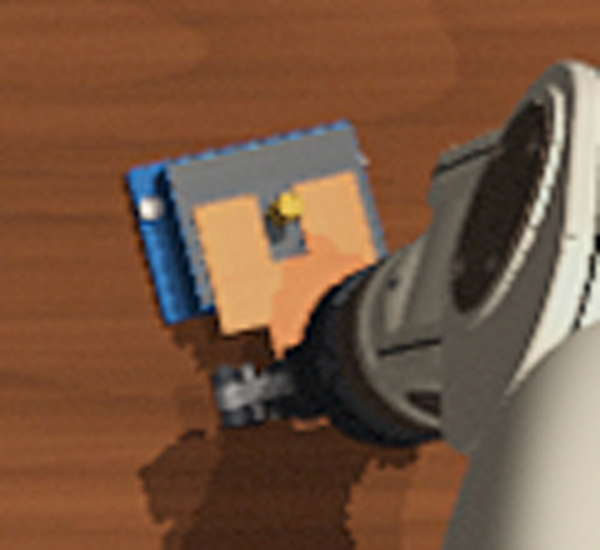

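The stud stands in the slot and the shim lies on the foot, about 15 mm short of home. Pushing it on.

{"api": "move_arm", "payload": {
  "motion": [
    [20,[-0.01,0,0],0],
    [20,[-0.03,0,0],0],
    [20,[-0.06,0,0],0],
    [20,[-0.1,0,0],0],
    [20,[-0.14,0,0],0],
    [20,[-0.18,0,0],0],
    [20,[-0.21,0,0],0],
    [20,[-0.23,0,0],0],
    [20,[-0.24,0,0],0],
    [20,[-0.25,0,0],0]
  ]
}}

```text
clock: 25.8
eef_pos: [0.5556, -0.2015, 0.0248]
tool_rot: [-0.095, 0.995, -0.0, -0.0]
ft_force: [-2.2, -0.6, 3.2]
grip_width: 0.0311
```

{"api": "move_arm", "payload": {
  "motion": [
    [20,[-0.006,0,0],0],
    [20,[-0.012,0,0],0],
    [20,[-0.018,0,0],0],
    [20,[-0.024,0,0],0],
    [20,[-0.03,0,0],0],
    [20,[-0.036,0,0],0],
    [20,[-0.042,0,0],0],
    [20,[-0.046,0,0],0],
    [20,[-0.048,0,0],0],
    [20,[-0.05,0,0],0]
  ]
}}

```text
clock: 26.8
eef_pos: [0.5581, -0.201, 0.0247]
tool_rot: [-0.095, 0.995, -0.0, 0.0]
ft_force: [-1.8, -0.4, 4.1]
grip_width: 0.0312
```

{"api": "move_arm", "payload": {
  "motion": [
    [20,[-0.003,0,0],0],
    [20,[-0.006,0,0],0],
    [20,[-0.009,0,0],0],
    [20,[-0.012,0,0],0],
    [20,[-0.015,0,0],0],
    [20,[-0.018,0,0],0],
    [20,[-0.021,0,0],0],
    [20,[-0.024,0,0],0],
    [20,[-0.024,0,0],0],
    [20,[-0.024,0,0],0]
  ]
}}

```text
clock: 27.8
eef_pos: [0.5588, -0.2009, 0.0246]
tool_rot: [-0.095, 0.995, 0.0, -0.0]
ft_force: [-4.3, -1.0, 3.5]
grip_width: 0.0316
```

{"api": "move_arm", "payload": {
  "motion": [
    [20,[-0.003,0,0],0],
    [20,[-0.006,0,0],0],
    [20,[-0.009,0,0],0],
    [20,[-0.012,0,0],0],
    [20,[-0.012,0,0],0],
    [20,[-0.012,0,0],0],
    [20,[-0.012,0,0],0],
    [20,[-0.012,0,0],0],
    [20,[-0.012,0,0],0],
    [20,[-0.012,0,0],0]
  ]
}}

```text
clock: 28.8
eef_pos: [0.559, -0.2008, 0.0246]
tool_rot: [-0.095, 0.995, -0.0, -0.001]
ft_force: [-5.5, -0.6, 5.0]
grip_width: 0.0317
```

Run:
```python
from h import *
o=get_obs();print(o["ft_force"],o["eef_pos"],o["ft_torque"])
c=camera("top"); save(c,"t11",5,(340,160,460,270))
c=camera("scene"); save(c,"s11",5,(140,100,280,220))
```

```text
[-5.50374323 -0.60301508  5.00567472] [ 0.55897485 -0.20081209  0.02456348] [-0.2300693   0.93237786 -0.00445694]
```

View pics/t11.png

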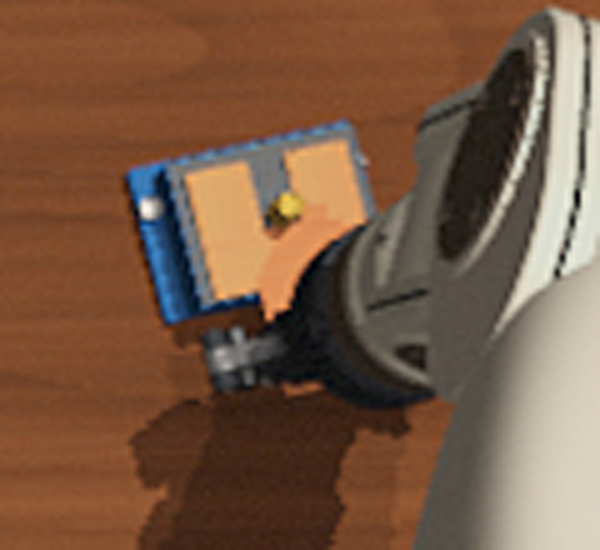

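View pics/s11.png

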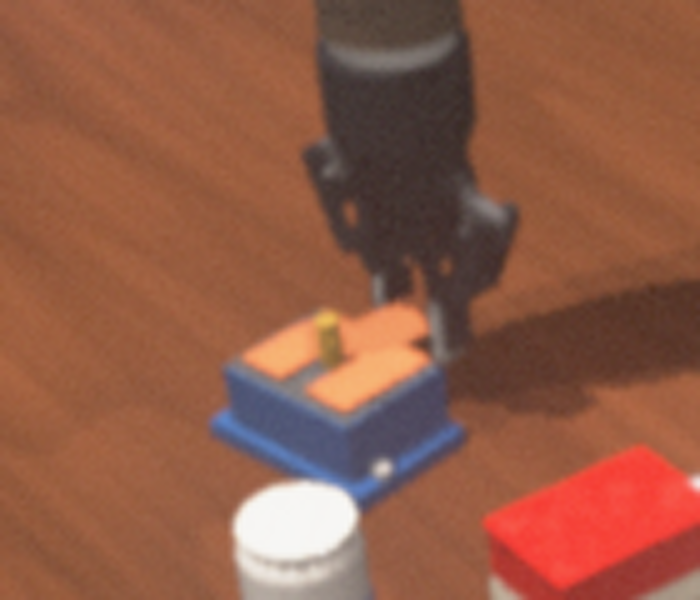

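{"api": "move_arm", "payload": {
  "motion": [
    [20,[0,0,-0.003],0],
    [20,[0,0,-0.006],0],
    [20,[0,0,-0.008],0],
    [20,[0,0,-0.008],0],
    [20,[0,0,-0.008],0],
    [20,[0,0,-0.008],0],
    [20,[0,0,-0.008],0],
    [20,[0,0,-0.008],0],
    [20,[0,0,-0.008],0],
    [20,[0,0,-0.008],0]
  ]
}}

```text
clock: 29.9
eef_pos: [0.559, -0.2008, 0.0247]
tool_rot: [-0.095, 0.995, 0.0, -0.001]
ft_force: [-4.4, -1.4, 3.9]
grip_width: 0.0317
```

{"api": "move_arm", "payload": {
  "motion": [
    [33,[0,0,-0.008],0],
    [34,[0,0,-0.008],0],
    [35,[0,0,-0.008],0],
    [36,[0,0,-0.008],0],
    [38,[0,0,-0.008],0],
    [40,[0,0,-0.008],0],
    [44,[0,0,-0.008],0],
    [48,[0,0,-0.008],0],
    [54,[0,0,-0.008],0],
    [60,[0,0,-0.008],0]
  ]
}}

```text
clock: 30.9
eef_pos: [0.5598, -0.2007, 0.0255]
tool_rot: [-0.095, 0.995, -0.0, 0.0]
ft_force: [0.1, -0.6, -0.7]
grip_width: 0.06
```

Run:
```python
from h import *
w=camera("wrist"); save(w,"w12"); T=pose()
c=camera("scene"); save(c,"s12",5,(140,100,280,220))
```

```text
(no output)
```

View pics/w12.png

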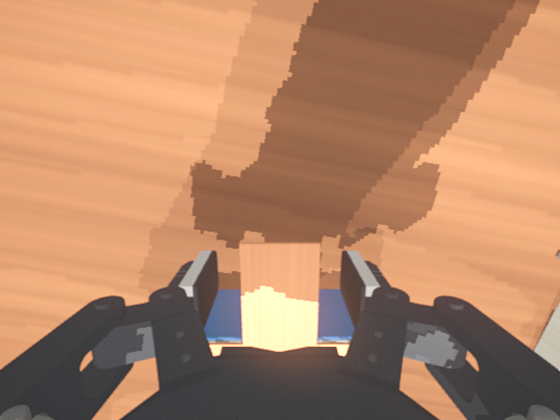

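The tab is free between the open fingers. I'll rise straight up, then look from above.

{"api": "move_arm", "payload": {
  "motion": [
    [60,[0,0,-0.05],0],
    [60,[0,0,-0.15],0],
    [60,[0,0,-0.3],0],
    [60,[0,0,-0.6],0],
    [60,[0,0,-1.0],0],
    [60,[0,0,-1.5],0],
    [60,[0,0,-2.0],0],
    [60,[0,0,-2.5],0],
    [60,[0,0,-3.0],0],
    [60,[0,0,-3.3],0]
  ]
}}

```text
clock: 32.0
eef_pos: [0.5607, -0.201, 0.1939]
tool_rot: [-0.095, 0.995, -0.001, 0.002]
ft_force: [0.3, -0.4, -0.1]
grip_width: 0.0601
```

{"api": "move_arm", "payload": {
  "motion": [
    [60,[-0.1,0,0],0],
    [60,[-0.3,0,0],0],
    [60,[-0.6,0,0],0],
    [60,[-1.0,0,0],0],
    [60,[-1.4,0,0],0],
    [60,[-1.75,0,0],0],
    [60,[-2.0,0,0],0],
    [60,[-2.0,0,0],0],
    [60,[-2.0,0,0],0],
    [60,[-2.0,0,0],0]
  ]
}}

```text
clock: 33.0
eef_pos: [0.6572, -0.1817, 0.1897]
tool_rot: [-0.095, 0.995, 0.0, -0.001]
ft_force: [1.2, 0.1, -0.1]
grip_width: 0.06
```

Run:
```python
from h import *
T=pose(); w=camera("wrist"); save(w,"w13"); print(T[:3,3]); np.savez("w13.npz",T=T,im=w["color"])
save(w,"w13z",4,(190,60,350,200))
c=camera("scene"); save(c,"s13")
```

```text
[ 0.65723567 -0.18170889  0.18967273]
```

View pics/w13.png

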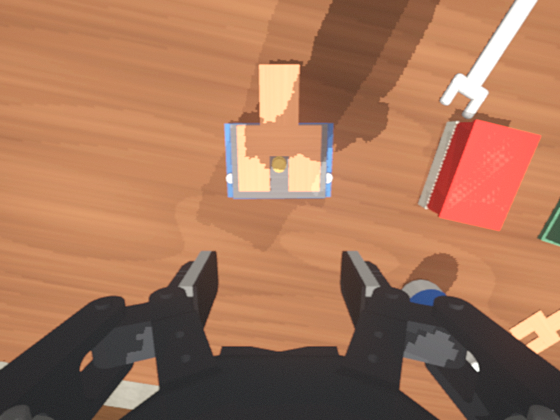

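View pics/s13.png

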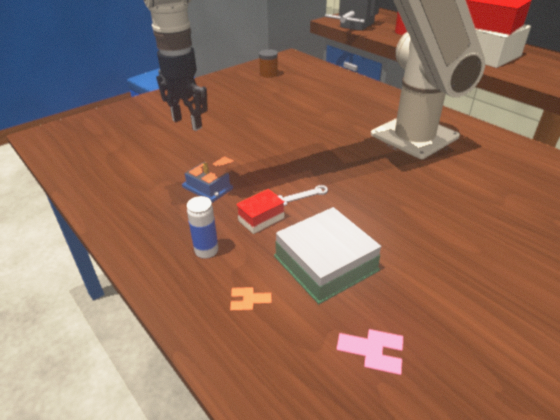

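View pics/w13z.png

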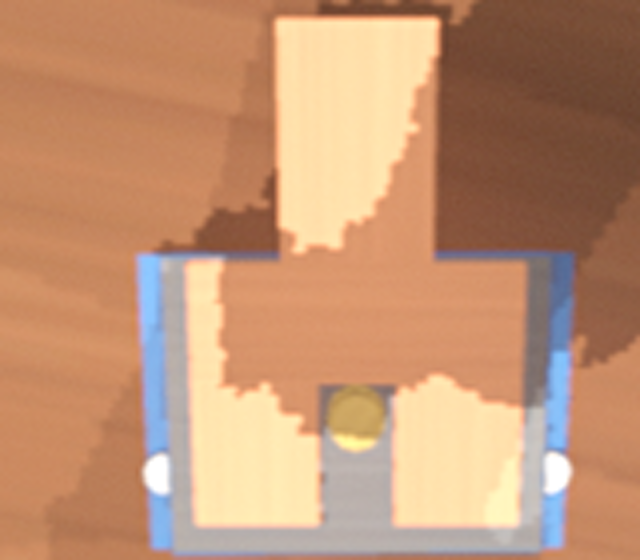

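Run:
```python
from h import *
np.set_printoptions(precision=4,suppress=True)
w=camera("wrist"); d=np.load("w13.npz"); T=d["T"]; w["color"]=d["im"]
h=hsv(w).astype(int);H,S,V=h[...,0],h[...,1],h[...,2]
print(h[165,245],h[135,270],h[170,277],h[193,280])
m=((S>85)&((H<22)|(H>170))).astype(np.uint8)
def fit(e): 
    q=onz(w,e,.047,T)[:,:2]; vx,vy,_,_=cv2.fitLine(np.float32(q*1000),cv2.DIST_HUBER,0,.01,.01).ravel(); return np.arctan2(vy,vx),np.median(q,axis=0)
# body sides, prong ends
m[:, :234]=0; m[:,328:]=0; m[:118]=0;m[197:]=0
lf=[(np.where(m[y])[0][0]-.5,y) for y in range(130,185)]; rt=[(np.where(m[y])[0][-1]+.5,y) for y in range(130,185)]
bo=[(x,np.where(m[:,x])[0][-1]+.5) for x in list(range(240,268))+list(range(292,316))]
for e in(lf,rt,bo): print(e[0],e[-1],fit(e))
u=np.array([np.cos(.191),np.sin(.191)]); v=np.array([-u[1],u[0]]); S0=np.array([.621,-.1889])
for e in(lf,rt,bo):
    q=fit(e)[1]-S0; print("foot frame mm",q@u*1000,q@v*1000)
y=onz(w,[[260,65],[299,65]],.047,T)[:,:2]-S0; print("tab end",y@u*1000,y@v*1000)
```

```text
[ 20  80 255] [ 12 129 222] [ 29  94 255] [  9  19 184]
(np.float64(243.5), 130) (np.float64(268.5), 184) (np.float32(0.8608708), array([ 0.6229, -0.2214]))
(np.float64(321.5), 130) (np.float64(319.5), 184) (np.float32(-0.78519964), array([ 0.6095, -0.1541]))
(240, np.float64(126.5)) (315, np.float64(161.5)) (np.float32(-1.3884729), array([ 0.6157, -0.1999]))
foot frame mm -4.3122170648497455 -32.28689287454489
foot frame mm -4.688657954461322 36.310004973560055
foot frame mm -7.2838040919067035 -9.83714091523262
tab end [-82.2459 -82.209 ] [-16.0532  17.3263]
```

The close-up shows the slot's bottom at the stud, with the stud centred in the slot (both at crop column 356). The body's midline is parallel to the foot's, and the tab sticks out at the front with its end at −82 mm against an ideal −83 mm. The other things are where they were.

```bash
python3 -c "
from workcell import *
print(job_done(), get_obs()['clock'])"
```

```text
the job is handed in; nothing more can be done
the job is handed in; nothing more can be done
```

The shim is seated on the blue foot with its slot round the stud, and I handed the job in at about 33 s of the 56 s allowed.

- **Slide and grip:** I came down on the shim slowly with the fingers shut and slid it about 60 mm, pressing with about 5–6 N. That left about 42 mm of tab out over the plate's front edge. I then took it by the tab's sides and carried it over.
- **Placing:** I lowered it round the stud and pushed it forward until the forward push force rose to about 5.5 N. I let go and raised the gripper clear. Readings were only taken at the end of each one-second move; the highest was about 6 N, and no knock showed in them.
- **Last checks:**
  - The wrist close-up shows the slot's bottom at the stud, the stud centred in the slot and the shim square to the foot.
  - The tab's end measured 82 mm before the stud, against 83 mm ideal and a calibration good to about 2 mm.
  - The scene picture shows the spray can, screw box, spanner and look-alikes where they were.
- **Checks that failed or disagreed:**
  - The colour-mask edge fit of the seated shim failed because of shadows. Squareness was therefore judged from edges read off the enlarged picture.
  - While hovering over the foot, the top and scene cameras disagreed by a few millimetres on the sideways position, so I went by the wrist camera.

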